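# Fetch the crossbar out from under the tray cover

## Task

The long square crossbar lies inside the covered rinse tray, and the opening in the cover is shorter than the bar. Bring the bar out through the opening, tilting it so that one end comes out first while the other is still under the cover, then finish holding it in the gripper, still and level, over the opening and about a hand's breadth or more clear of the cover. Keep hold of it; leave the other things on and round the tray where they are.

Things in the scene. Friction and masses are not known exactly. Their poses are not given: they have to be found in the camera images.
- tray: steel rinse tray, fixed, 240 (its x) x 400 (its y) x 58 mm high, empty but for the bar. Origin: centre of its underside, on the worktop; z up. Floor 4 mm thick, walls 5 mm. A fixed 4 mm cover (underside 54 mm, top 58 mm above the worktop) closes it except for one central rectangular opening, 170 mm along x and 150 mm along y, edges at x = +-85 and y = +-75 mm; the space under the cover runs on to y = +-195 and x = +-115 mm
- opening (a point): centre of the opening, level with the top of the cover (58 mm above the tray's origin); axes as the tray's
- bar: loose crossbar: straight dark steel square tube 18 x 18 mm, 240 mm long along its y axis, about 120 g, with black end plugs. Origin: its centre, which is also its centre of mass, 13 mm above the worktop at the start. It lies on the tray's floor along the tray's y axis (within about 7 degrees), its middle seen through the opening and its ends under the cover; it may lie up to 40 mm nearer either end
- bar_end_a (a point): centre of the bar's +y end face, 120 mm from its origin
- bar_end_b (a point): centre of the bar's -y end face, 120 mm from its origin
- weigh_boat: white weighing boat 38 x 52 x 11 mm, standing on the cover near its far left corner as the robot sees it; origin under its centre. Bystander
- timer: white digital timer 68 x 68 x 19 mm on the worktop left of the tray; origin under its centre. Bystander
- tape_roll: roll of tape 96 mm across, 25 mm high, right of the tray; origin under its centre. Bystander
- wipe_pack: pack of wipes 58 x 105 x 52 mm, left of the tray; origin under its centre. Bystander
- crucible: white porcelain crucible 44 mm across, 32 mm high, behind the tray; origin under its centre. Bystander

How it is judged:
On the way:
1. the bar is tilted through the opening: one end is well above the cover (over 30 mm) while the other is still beneath it (((height (world z) of bar_end_a above 0.09 m and height (world z) of bar_end_b below 0.054 m) or (height (world z) of bar_end_b above 0.09 m and height (world z) of bar_end_a below 0.054 m))), for 0.05 s.
At the end, for the whole second after the job is handed in: the bar is held by the fingers alone (over 1 N, no touch of the tray), level within 11 degrees, both ends more than 62 mm above the cover's top (120 mm above the worktop), its centre within 120 mm horizontally of the opening's centre, and still (under 30 mm/s) (height (world z) of each of bar_end_a, bar_end_b above 0.12 m and angle between bar's own y axis and vertical between 1.37 and 1.77 rad and horizontal distance between bar and opening below 0.12 m and contact force between the fingers and bar above 1 N and contact force between tray and bar below 0.1 N and linear speed of bar below 0.03 m/s); the arm keeps its last pose, push and grip.
It fails at once if a bystander is pushed more than 30 mm from its place (distance of any of weigh_boat, timer, tape_roll, wipe_pack, crucible from where it was at the start of the episode above 0.03 m).
It also fails if it takes over 48 s, if anything falls off the work surface, if the arm or the gripper's body presses on something with over 40 N, if the wrist force passes 120 N, or if a joint passes its speed limit or range.

## Robot

A 6-joint arm with a two-finger parallel gripper is mounted at the origin on a cart in front of the work surface, level with it; the furniture and walls round the work are solid. World frame = base frame: x ahead of the robot, y to its left, z up, the work surface at z = 0. Lengths are in m, angles in rad, forces in N, time in s.
With the tool pointing down it reaches from about 0.225 to 0.725 m from the base axis. Payload 3.1 kg.
Tool frame: the origin (TCP) lies midway between the tips of the shut fingers; the grasp point (between the pads) lies 19 mm behind it; z points along the fingers, y is the direction in which the jaws open and shut (so a half turn about z gives the same grasp; the last joint's range is limited). The gripper opens to 85 mm and grips with 20 to 120 N. Pads are 22 mm wide; open, the fingers measure 114 mm over their backs; the gripper's body (76 mm by 85 mm) begins 54 mm behind the grasp point. The pads swing forward as they close: fully open they stand 13 mm farther back than shut.
Start: joints at [1.169, 0.048, 0.099, 1.622, 0, 1.443], TCP at [0.142, 0.505, 0.231] pointing down, gripper open.
Joint ranges: [-2.91, 2.91], [-0.99, 1.94], [-1.21, 1.42], [-2.12, 2.29], [-1.49, 1.47], [-3.14, 3.14]. Speed limits (rad/s): [2.79, 2.79, 3.14, 3.14, 3.14, 3.14].

## Interface

Orientations are given as [roll, pitch, yaw] about the fixed x, y, z axes, in that order (R = Rz(yaw) Ry(pitch) Rx(roll)).
In Python, from bench import status, cams, hand_in, finder gives the robot as it stands.
- The arm moves only by the tool servo_tool, never from a script. Its argument "moves" is text: rows parted by semicolons, each of 4 numbers parted by spaces: the shift along the world's x, y, z in units of 40 mm (1.0 is 40 mm), then the turn about the world's z in units of 5 degrees (1.0 is 5 degrees). In form: dx dy dz turn; .... A call has exactly 5 rows; each row shifts and turns the commanded pose from where the row before left it; what a row does not reach is not made up. A row lasts 1/12 s, in which the tool goes at most 41.7 mm and 7.16 degrees, less where a joint would pass 70% of its speed; a pose out of reach is approached as far as the arm can. A call is refused whole if a number of a shift passes 1 or a number of a turn 1, either way. A call with a gripper value outside its range is refused whole. "gripper" is the finger opening in mm, from 0 to 85.4, set as the call begins (left out, the last holds). The fingers move at their own pace and stop on an object; the grip force is fixed at half the most. Time passes only in rows, so rows that do not move let the fingers close, or fill a call up. It gives the time, the measured TCP pose, the force and the opening at its end, in the units of the state.
- status.observe(): the state, without advancing time (a new reading comes with each control period).
- cams.get_image(name): name is "scene" or "side" or "wrist"; returns the picture (480x640x3 uint8, blue, green, red); there is no depth.
- cams.camera_params(name): a dict with "mtx" (3x3 intrinsics, pixels), "R" (3x3) and "t" (3): a world point X has camera coordinates R X + t; the wrist camera has in their place "tool_from_camera" (4x4, takes a point from camera to tool coordinates, whose origin is the TCP and whose axes are the flange's). Camera axes: x right, y down, z forward; pixel columns grow to the right and rows downward; lengths in m; the calibration is good to about 2 mm. A picture is of the moment at which its call begins: read the wrist's pose just before it. camera_params takes no time and is no camera call.
- hand_in(): hands the job in, once; it reports no verdict.
Trained networks look in the newest picture that a camera, given by its name, has taken for a name from the list of things; names that differ only in an ending like _2 or _b are one class to them, and where a whole thing is asked for, a point or a joint stands for the part that bears it (a point fixed in the world has none). Each returns a list of dicts, best first, with "confidence" (0 to 1); they miss things now and then, are a little off and sometimes report something else, mostly with a low value. They report only what shows in the picture. A call takes as long as a camera call.
- finder.recognise(query, camera): "bbox" ([left, top, width, height] in pixels, round what is visible of it).
The state is a dict: "clock": time; "joint_positions": joint angles; "qvel": joint speeds; "joint_efforts": joint torques, N m; "eef_pos": TCP position; "tcp_rot": TCP orientation; "ft_force": force on the tool from outside, world axes, zero at the start; "ft_torque": the same for the moment, N m; "grip_width": finger opening in m.
Only numpy, scipy, OpenCV 4.12 (cv2) and the standard library are available. Lean on these libraries where they do the work, as an engineer would, in place of code of your own. Each camera call takes 0.05 s, during which the arm holds its last target. There are 200 camera calls.

## Working session

There is one attempt and no reset: what is moved stays moved. The work goes in short steps, Python scripts to look and compute and a tool call to move; the robot and the scene stay as the last step left them, time stands still between calls to the robot, and variables do not carry over. Pictures are saved under pics/ and viewed, about 8 in all and at most 12, crops included, and the job is handed in when it is done.

Besides the shell and the picture viewer there is one more tool, called as name(argument=value, ...), one argument or row to a line, values as JSON. servo_tool: Moves the arm, as the interface text tells. Its arguments: {"type":"object","properties":{"moves":{"type":"string"},"gripper":{"type":"number"}},"required":["moves"]}

```bash
mkdir -p pics; ls; python3 - <<'E'
from bench import status,cams,finder
import cv2,numpy as np
print(status.observe())
a=cams.get_image("scene");b=cams.get_image("side")
cv2.imwrite("pics/a.png",a);cv2.imwrite("pics/b.png",b)
for c in("scene","side","wrist"):print(c,cams.camera_params(c))
for c in("scene","side"):
  for n in("bar","tray","weigh_boat"):print(c,n,finder.recognise(n,c)[:2])
E
```

```text
pics
{'clock': 0.0, 'joint_positions': array([ 1.16918715e+00,  4.87263504e-02,  9.75766561e-02,  1.62199088e+00,
       -1.89107670e-05,  1.44303320e+00]), 'qvel': array([-0.00300906,  0.00069308, -0.0005159 ,  0.00100614, -0.00080731,
       -0.00107123]), 'joint_efforts': array([-1.51283639e-03, -3.38791823e+01,  3.20009601e+01,  2.06957676e-02,
       -2.53201551e-04,  5.50207687e-06]), 'eef_pos': array([0.14173605, 0.50486724, 0.23011923]), 'tcp_rot': array([-3.13926510e+00, -2.79937986e-04,  2.86774629e+00]), 'ft_force': array([ 0.08713116,  0.84949761, -0.42363774]), 'ft_torque': array([ 0.03481744,  0.01994593, -0.02572609]), 'grip_width': 0.08529112920461085}
scene {'mtx': array([[453.25000549,   0.        , 317.64192894],
       [  0.        , 453.25000549, 245.0155387 ],
       [  0.        ,   0.        ,   1.        ]]), 'R': array([[ 0.54894953, -0.83579171, -0.0103264 ],
       [-0.65078029, -0.41961557, -0.63277784],
       [ 0.52453735,  0.35408331, -0.77426454]]), 't': array([-0.32690401,  0.43942538,  0.9150889 ])}
side {'mtx': array([[524.09589007,   0.        , 3
[... 639 characters left out ...]
2.54001334e-04,
         3.95397381e-04],
       [-3.24959218e-04, -3.06540871e-01,  9.51857442e-01,
        -1.43270464e-01],
       [ 0.00000000e+00,  0.00000000e+00,  0.00000000e+00,
         1.00000000e+00]])}
scene bar [{'bbox': [285.3, 255.3, 54.9, 35.5], 'confidence': 0.6}]
scene tray [{'bbox': [220.6, 208.8, 183.9, 151.4], 'confidence': 0.65}]
scene weigh_boat [{'bbox': [283.8, 254.9, 52.4, 36.6], 'confidence': 0.72}, {'bbox': [275.4, 214.5, 21.0, 9.6], 'confidence': 0.44}]
side bar [{'bbox': [280.4, 234.5, 33.4, 26.2], 'confidence': 0.71}]
side tray [{'bbox': [228.2, 197.3, 155.7, 130.0], 'confidence': 0.71}]
side weigh_boat [{'bbox': [292.9, 199.4, 20.0, 12.6], 'confidence': 0.43}]
```

```bash
python3 - <<'E'
import cv2,numpy as np
a=cv2.imread("pics/a.png")[140:400,130:480];b=cv2.imread("pics/b.png")[140:380,150:470]
cv2.imwrite("pics/a2.png",cv2.resize(a,(800,594),interpolation=2));cv2.imwrite("pics/b2.png",cv2.resize(b,(800,600),interpolation=2))
E
```

```text
(no output)
```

View pics/a2.png

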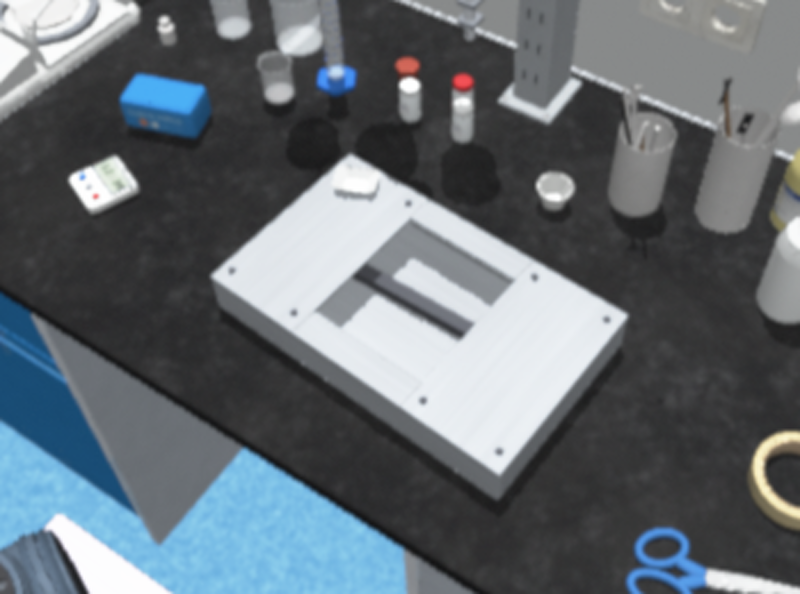

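View pics/b2.png

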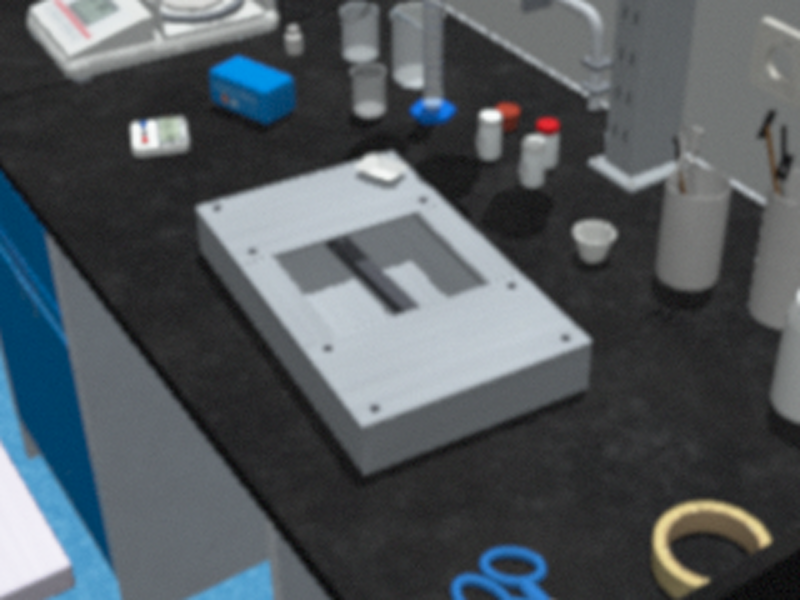

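The scene crop shows the cover corners at (213,278), (350,155), (628,318) and (498,476), and the bar at (362,270)–(470,328). In the side crop the corners are (197,208), (393,152), (590,345) and (362,425), and the bar is at (335,240)–(405,310). The weigh boat sits at the far-left corner.

```bash
cat > h.py <<'E'
from bench import status,cams
import numpy as np,cv2
def ray(c,uv):
    p=cams.camera_params(c);d=p["R"].T@np.linalg.inv(p["mtx"])@np.array([*uv,1.]);return -p["R"].T@p["t"],d
def onz(c,uv,z):
    o,d=ray(c,uv);return (o+d*(z-o[2])/d[2])[:2]
def tri(l):
    A=0;b=0
    for o,d in l:
        d=d/np.linalg.norm(d);P=np.eye(3)-np.outer(d,d);A=A+P;b=b+P@o
    return np.linalg.solve(A,b)
E
python3 - <<'E'
from h import *
np.set_printoptions(precision=4,suppress=True)
S=lambda x,y:(130+x*.4375,140+y*.4377);D=lambda x,y:(150+x*.4,140+y*.4)
for n,s,d,z in[("cnl",(213,278),(197,208),.058),("cfl",(350,155),(393,152),.058),("cr",(628,318),(590,345),.058),("cnr",(498,476),(362,425),.058),("o_fl",(412,220),(420,212),.058),("o_fr",(517,280),(490,285),.058),("o_nl",(317,312),(272,257),.058),("boat",(357,185),(382,172),.058),("bar+",(370,270),(336,239),.022),("bar-",(470,328),(405,308),.022)]:
    print(n,tri([ray("scene",S(*s)),ray("side",D(*d))]),onz("scene",S(*s),z),onz("side",D(*d),z))
E
```

```text
cnl [0.4335 0.1821 0.0605] [0.4347 0.1837] [0.4351 0.1858]
cfl [0.6728 0.1667 0.0583] [0.6728 0.1669] [0.6734 0.1673]
cr [ 0.6373 -0.2309  0.0569] [ 0.6378 -0.2311] [ 0.6349 -0.2323]
cnr [ 0.4005 -0.2095  0.0606] [ 0.4009 -0.2089] [ 0.4027 -0.2068]
o_fl [0.6274 0.0432 0.0587] [0.6267 0.0435] [0.6293 0.0446]
o_fr [ 0.6147 -0.1045  0.0589] [ 0.6172 -0.1042] [ 0.6135 -0.1042]
o_nl [0.4576 0.0553 0.0614] [0.4609 0.0572] [0.4583 0.0593]
boat [0.6319 0.1257 0.0659] [0.6368 0.1302] [0.6394 0.137 ]
bar+ [0.5246 0.0342 0.0728] [0.5612 0.0597] [0.5543 0.0973]
bar- [ 0.5221 -0.098   0.0683] [ 0.555  -0.0819] [ 0.549  -0.0485]
```

servo_tool(
  moves="0.6 -0.8 0.1 -1; 0.6 -0.8 0.1 -1; 0.6 -0.8 0.1 -1; 0.6 -0.8 0.1 -1; 0.6 -0.8 0.1 -1",
)

```text
clock: 0.82
eef_pos: [0.2625, 0.344, 0.2516]
tcp_rot: [3.141, 0.0, 2.428]
ft_force: [1.0, -0.4, -0.2]
grip_width: 0.0857
```

servo_tool(
  moves="0.6 -0.8 0 -1; 0.6 -0.8 0 -1; 0.6 -0.8 0 -1; 0.6 -0.8 0 -1; 0.6 -0.8 0 -1",
)

```text
clock: 1.23
eef_pos: [0.3828, 0.1837, 0.2517]
tcp_rot: [3.14, 0.0, 1.991]
ft_force: [0.4, 2.0, -0.1]
grip_width: 0.0852
```

servo_tool(
  moves="0.6 -0.8 0 -1; 0.6 -0.8 0 -1; 0.6 -0.8 0 -1; 0.6 -0.8 0 -1; 0.6 -0.8 0 -1",
)

```text
clock: 1.65
eef_pos: [0.5029, 0.0235, 0.2515]
tcp_rot: [3.141, -0.0, 1.554]
ft_force: [0.1, 0.8, 0.8]
grip_width: 0.0851
```

```bash
cat >> h.py <<'E'
from scipy.spatial.transform import Rotation as Ro
def wpose():
    s=status.observe();T=np.eye(4);T[:3,:3]=Ro.from_euler("xyz",s["tcp_rot"]).as_matrix();T[:3,3]=s["eef_pos"]
    return T@cams.camera_params("wrist")["tool_from_camera"]
def wray(T,uv):
    return T[:3,3],T[:3,:3]@np.linalg.inv(cams.camera_params("wrist")["mtx"])@np.array([*uv,1.])
def wonz(T,uv,z):
    o,d=wray(T,uv);return (o+d*(z-o[2])/d[2])[:2]
E
python3 - <<'E'
from h import *
T=wpose();np.save("T1",T);cv2.imwrite("pics/w1.png",cams.get_image("wrist"))
E
```

```text
(no output)
```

View pics/w1.png

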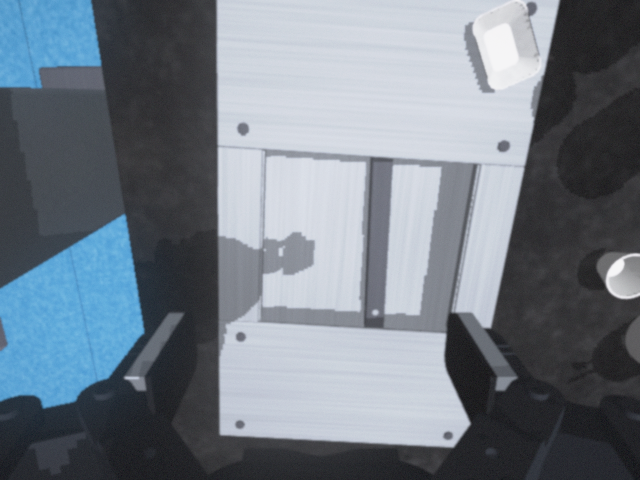

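servo_tool(
  moves="0.2 -0.3 -0.2 0; 0.2 -0.3 -0.2 0; 0.2 -0.3 -0.2 0;0.2 -0.3 -0.2 0;0 0 0 0",
)

```text
clock: 2.12
eef_pos: [0.5339, -0.0241, 0.2161]
tcp_rot: [-3.138, 0.0, 1.558]
ft_force: [-0.9, -0.1, -0.7]
grip_width: 0.0854
```

```bash
python3 - <<'E'
from h import *
T=wpose();np.save("T2",T);cv2.imwrite("pics/w2.png",cams.get_image("wrist"));print(status.observe()["eef_pos"])
E
```

```text
[ 0.53339957 -0.02294888  0.21719481]
```

View pics/w2.png

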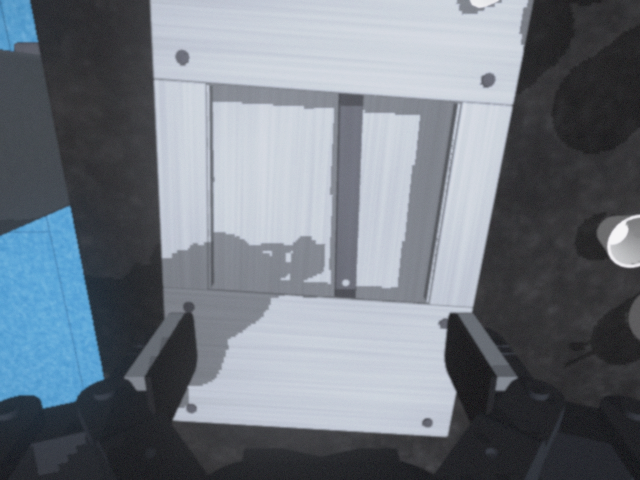

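w1 and w2 show the opening (w2 corners about (210,84), (458,101), (430,303), (212,291)). The bar runs from (350,95) to (346,297), with a light dot on it at (346,283), or (375,312) in w1.

```bash
python3 - <<'E'
from h import *
np.set_printoptions(precision=4,suppress=True)
A=np.load("T1.npy");B=np.load("T2.npy")
for n,a,b,z in[("oFL",(264,150),(210,84),.058),("oFR",(478,163),(458,101),.058),("oNR",(453,331),(430,303),.058),("oNL",(262,322),(212,291),.058),("dot",(375,312),(346,283),.022),("bartop",(381,158),(350,95),.022),("barbot",(374,326),(346,297),.022),("barL",(371,158),(338,95),.022),("barR",(392,158),(364,95),.022)]:
    print(n,tri([wray(A,a),wray(B,b)]),wonz(A,a,z),wonz(B,b,z))
E
```

```text
oFL [0.4617 0.0621 0.0532] [0.4619 0.0624] [0.4632 0.0623]
oFR [0.6282 0.0495 0.0582] [0.6284 0.0495] [0.6281 0.0494]
oNR [ 0.6197 -0.0995  0.0579] [ 0.6203 -0.0989] [ 0.6191 -0.1   ]
oNL [ 0.4514 -0.0873  0.0581] [ 0.4517 -0.0868] [ 0.4511 -0.0878]
dot [ 0.5563 -0.1011  0.0165] [ 0.5556 -0.0981] [ 0.556  -0.0987]
bartop [0.5555 0.0535 0.0451] [0.5576 0.0497] [0.5582 0.0541]
barbot [ 0.5554 -0.1117  0.0237] [ 0.555  -0.1133] [ 0.5561 -0.1118]
barL [0.5473 0.0537 0.0453] [0.549  0.0498] [0.5492 0.0543]
barR [0.565  0.0532 0.0435] [0.5671 0.0495] [0.5686 0.054 ]
```

Opening centre is about (0.5405, -0.019), and the tray yaw is about -4°. The bar's centreline is x≈0.556–0.557, with yaw about -0.6° and its top near 22 mm. Its ends are hidden. Occlusion limits put its centre in y ∈ [-0.02, 0.01].

Plan:
1. Grip at y≈+0.02 and drag the bar in -y.
2. Regrip near end a and tilt the bar out.
3. Lay it across the cover, regrip at the centre and lift.

servo_tool(
  moves="0.12 0.2 -0.8 0; 0.12 0.2 -0.8 0; 0.12 0.2 -0.8 0; 0.12 0.2 -0.8 0; 0.12 0.2 -0.6 0",
  gripper=60,
)

```text
clock: 2.58
eef_pos: [0.5565, 0.0189, 0.0648]
tcp_rot: [-3.139, -0.001, 1.56]
ft_force: [-0.2, -0.2, -0.9]
grip_width: 0.0599
```

servo_tool(
  moves="0 0 0 0;0 0 -0.3 0; 0 0 -0.3 0;0 0 -0.3 0;0 0 0 0",
)

```text
clock: 3.0
eef_pos: [0.5566, 0.0172, 0.0296]
tcp_rot: [-3.139, -0.0, 1.558]
ft_force: [-0.7, 0.4, 0.1]
grip_width: 0.0594
```

servo_tool(
  moves="0 0.05 -0.25 0;0 0 -0.2 0;0 0 -0.1 0;0 0 0 0;0 0 0 0",
)

```text
clock: 3.42
eef_pos: [0.5577, 0.0194, 0.009]
tcp_rot: [-3.141, -0.0, 1.559]
ft_force: [0.6, -0.0, -0.2]
grip_width: 0.0599
```

servo_tool(
  moves="0 0 0 0;0 0 0 0;0 0 0 0;0 0 0 0;0 0 0 0",
  gripper=0,
)

```text
clock: 3.83
eef_pos: [0.5586, 0.0194, 0.0101]
tcp_rot: [3.14, 0.0, 1.559]
ft_force: [0.2, 0.1, 3.3]
grip_width: 0.0166
```

servo_tool(
  moves="0 0 0 0;0 0 0 0;0 0 0 0;0 0 0 0;0 0 0 0",
)

```text
clock: 4.25
eef_pos: [0.5586, 0.0194, 0.0101]
tcp_rot: [3.14, 0.0, 1.559]
ft_force: [0.4, 0.9, 5.5]
grip_width: 0.0163
```

servo_tool(
  moves="0 -0.2 0.03 0;0 -0.35 0 0;0 -0.35 0 0;0 -0.35 0 0;0 -0.35 0 0",
)

```text
clock: 4.67
eef_pos: [0.5576, -0.0451, 0.0101]
tcp_rot: [-3.141, -0.001, 1.559]
ft_force: [0.1, 1.9, 0.3]
grip_width: 0.0161
```

```bash
python3 - <<'E'
from h import *
T=wpose();np.save("T3",T);cv2.imwrite("pics/w3.png",cams.get_image("wrist"));print(status.observe()["eef_pos"],wonz(T,(330,250),.022))
E
```

```text
[ 0.55771176 -0.04843741  0.01009526] [ 0.5625373  -0.01476058]
```

View pics/w3.png

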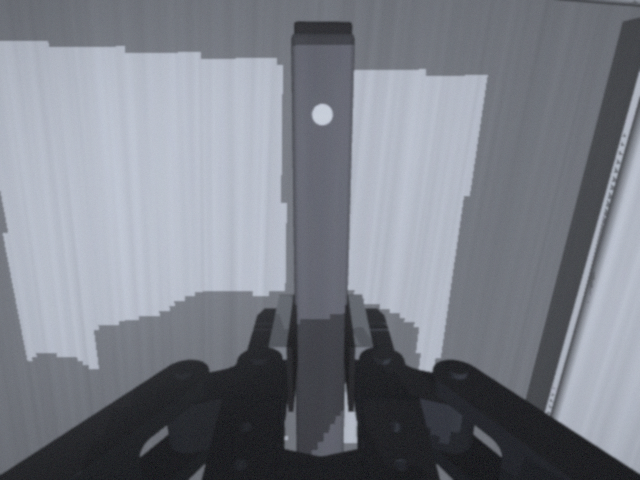

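w3 shows the gripped bar with end a (plug tip at (323,24)) and another dot at (322,114). The far end of the bar is already out from under the cover edge.

```bash
python3 - <<'E'
from h import *
T=np.load("T3.npy")
print(wonz(T,(323,24),.022),wonz(T,(322,114),.022),wonz(T,(600,3),.058),wonz(T,(350,3),.022))
E
```

```text
[0.56092346 0.05185795] [0.56039208 0.02779723] [0.61572313 0.04980075] [0.56836267 0.05699382]
```

servo_tool(
  moves="0 -0.15 0 0;0 -0.15 0 0;0 0 0 0;0 0 0 0;0 0 0 0",
)

```text
clock: 5.13
eef_pos: [0.5577, -0.0567, 0.0101]
tcp_rot: [-3.141, 0.001, 1.559]
ft_force: [-0.6, 0.3, -1.3]
grip_width: 0.0161
```

servo_tool(
  moves="0 0 0 0;0 0 0 0;0 0 0 0;0 0 0 0;0 0 0 0",
  gripper=50,
)

```text
clock: 5.55
eef_pos: [0.558, -0.0564, 0.0106]
tcp_rot: [3.141, 0.0, 1.559]
ft_force: [-0.2, -0.4, 0.8]
grip_width: 0.05
```

servo_tool(
  moves="0 0.3 0 0;0 0.4 0 0;0 0.4 0 0;0 0.4 0 0;0 0.3 0 0",
)

```text
clock: 5.97
eef_pos: [0.5577, 0.0174, 0.0105]
tcp_rot: [-3.141, -0.001, 1.56]
ft_force: [-0.8, 0.5, -0.1]
grip_width: 0.0499
```

servo_tool(
  moves="0 0 0 0;0 0 0 0;0 0 0 0;0 0 0 0;0 0 0 0",
  gripper=0,
)

```text
clock: 6.38
eef_pos: [0.5583, 0.015, 0.0108]
tcp_rot: [3.141, -0.0, 1.558]
ft_force: [-0.7, 0.8, 1.8]
grip_width: 0.0164
```

servo_tool(
  moves="0 0 0 0;0 0 0 0;0 0 0 0;0 0 0 0;0 0 0 0",
)

```text
clock: 6.8
eef_pos: [0.5583, 0.015, 0.0108]
tcp_rot: [3.141, 0.001, 1.558]
ft_force: [0.5, 0.0, 2.6]
grip_width: 0.016
```

servo_tool(
  moves="0 0 0.2 0;0 0 0.2 0;0 -0.03 0.2 0;0 -0.03 0.2 0;0 -0.03 0.2 0",
)

```text
clock: 7.22
eef_pos: [0.5576, 0.0123, 0.0509]
tcp_rot: [-3.141, -0.002, 1.559]
ft_force: [-0.4, 0.8, -5.4]
grip_width: 0.0163
```

```bash
python3 - <<'E'
from h import *
print(status.observe()["ft_force"])
a=cams.get_image("scene")[190:350,200:400];b=cams.get_image("side")[170:330,200:400]
cv2.imwrite("pics/c4.png",cv2.resize(np.vstack([a,b]),(600,600*320//200)[:2] if 0 else (375,600),interpolation=2))
E
```

```text
[-0.40032839  0.75642914 -5.35376098]
```

View pics/c4.png

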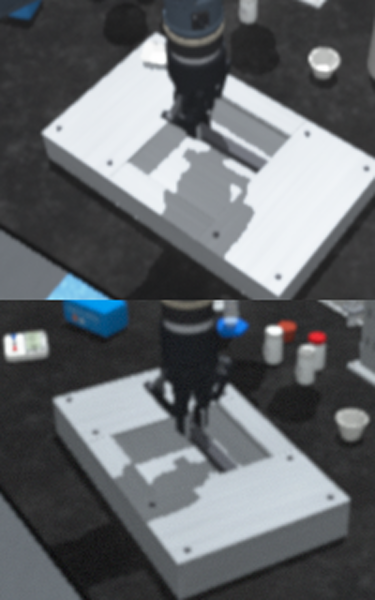

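c4 shows the bar tilting about its under-cover end, with end a rising in the gripper. The wrist force is low.

servo_tool(
  moves="0 0 0.2 0;0 0.05 0.2 0;0 0.2 0.2 0;0 0.25 0.2 0;0 0.25 0.2 0",
)

```text
clock: 7.73
eef_pos: [0.558, 0.0429, 0.0915]
tcp_rot: [3.141, -0.001, 1.559]
ft_force: [0.1, 0.7, -4.8]
grip_width: 0.0164
```

servo_tool(
  moves="0 0.25 0.2 0;0 0.2 0.15 0;0 0 0 0;0 0 0 0;0 0 0 0",
)

```text
clock: 8.15
eef_pos: [0.5582, 0.0604, 0.1047]
tcp_rot: [3.141, -0.0, 1.56]
ft_force: [1.3, 0.4, -2.9]
grip_width: 0.0163
```

```bash
python3 - <<'E'
from h import *
print(status.observe()["ft_force"])
a=cams.get_image("scene")[190:350,200:400];b=cams.get_image("side")[150:310,200:400];w=cams.get_image("wrist");T=wpose();np.save("T5",T)
p=cv2.resize(np.vstack([a,b]),(375,600),interpolation=2);q=cv2.resize(w,(420,315));q=np.vstack([q,np.zeros((285,420,3),np.uint8)])
cv2.imwrite("pics/c5.png",np.hstack([p,q]))
E
```

```text
[ 1.28945727  0.4249265  -2.90614861]
```

View pics/c5.png

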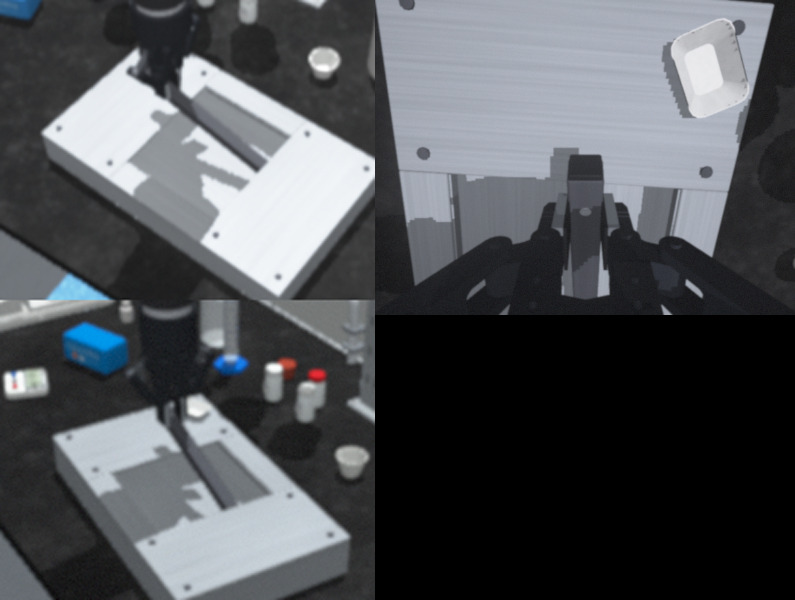

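The bar is tilted steeply with end a above the cover and the other end still beneath it. By geometry, grip height is about 107 mm and end b is under the cover edge. Next I draw it out along its own axis, then raise it.

servo_tool(
  moves="0 0.35 0.2 0;0 0.35 0.2 0;0 0.35 0.2 0;0 0.35 0.2 0;0 0.2 0.15 0",
)

```text
clock: 8.72
eef_pos: [0.5587, 0.1257, 0.1445]
tcp_rot: [3.139, -0.0, 1.56]
ft_force: [0.2, -0.2, -2.3]
grip_width: 0.0158
```

servo_tool(
  moves="0 0.1 0.4 0;0 0.1 0.4 0;0 0 0.5 0;0 0 0.5 0;0 0 0 0",
)

```text
clock: 9.13
eef_pos: [0.5606, 0.1327, 0.2208]
tcp_rot: [3.131, -0.0, 1.56]
ft_force: [0.2, 0.1, 0.0]
grip_width: 0.0161
```

```bash
python3 - <<'E'
from h import *
print(status.observe()["ft_force"])
a=cams.get_image("scene")[110:350,180:420];b=cams.get_image("side")[70:310,180:420]
cv2.imwrite("pics/c6.png",cv2.resize(np.hstack([a,b]),(800,400),interpolation=2))
E
```

```text
[0.1659607  0.13455097 0.0186874 ]
```

View pics/c6.png

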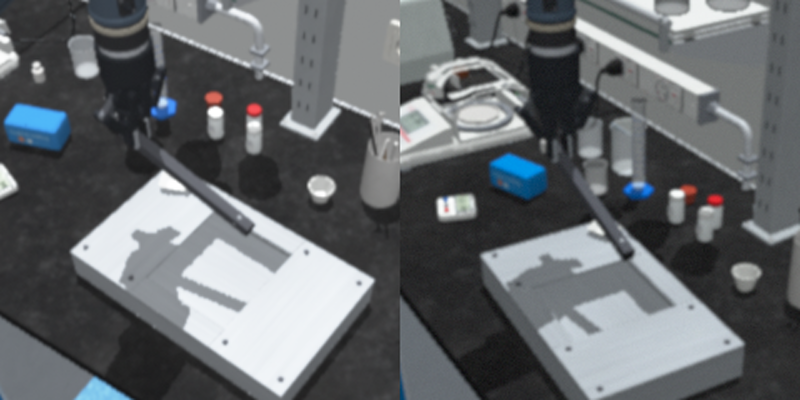

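c6 shows the bar fully out and held tilted. End b is at scene crop (248,229) and side crop (628,253).

```bash
python3 - <<'E'
from h import *
print(tri([ray("scene",(328.8,247.4)),ray("side",(316.8,221.8))]),status.observe()["eef_pos"])
E
```

```text
[ 0.55981484 -0.05664501  0.14682214] [0.55898728 0.13231146 0.21604215]
```

servo_tool(
  moves="0 -0.4 0 0;0 -0.4 -0.3 0;0 -0.4 -0.4 0;0 -0.4 -0.4 0;0 0 -0.4 0",
)

```text
clock: 9.65
eef_pos: [0.557, 0.0651, 0.1519]
tcp_rot: [-3.139, 0.002, 1.556]
ft_force: [-0.1, -0.1, -2.3]
grip_width: 0.0163
```

servo_tool(
  moves="0 0 -0.3 0;0 0 -0.3 0;0 0 -0.3 0;0 0 -0.3 0;0 0 -0.3 0",
)

```text
clock: 10.07
eef_pos: [0.5586, 0.0684, 0.0943]
tcp_rot: [3.14, 0.0, 1.56]
ft_force: [0.8, 3.7, 2.6]
grip_width: 0.0161
```

servo_tool(
  moves="0 0 -0.2 0;0 0 -0.2 0;0 0 -0.2 0;0 0 -0.1 0;0 0 0 0",
)

```text
clock: 10.48
eef_pos: [0.5577, 0.0678, 0.0662]
tcp_rot: [-3.141, 0.0, 1.558]
ft_force: [-0.6, 1.2, 1.7]
grip_width: 0.0156
```

servo_tool(
  moves="0 0 0 0;0 0 0 0;0 0 0 0;0 0 0 0;0 0 0 0",
  gripper=50,
)

```text
clock: 10.9
eef_pos: [0.5579, 0.0676, 0.0664]
tcp_rot: [-3.141, 0.0, 1.559]
ft_force: [-0.1, 0.7, -0.2]
grip_width: 0.0502
```

```bash
python3 - <<'E'
from h import *
T=wpose();np.save("T7",T)
a=cams.get_image("scene")[150:350,200:400];b=cams.get_image("side")[130:330,200:400];w=cams.get_image("wrist")
print(status.observe()["eef_pos"])
cv2.imwrite("pics/c7.png",np.vstack([cv2.resize(np.hstack([a,b]),(600,300),interpolation=2),np.hstack([cv2.resize(w,(400,300)),np.zeros((300,200,3),np.uint8)])]))
E
```

```text
[0.55797566 0.06775491 0.06648492]
```

View pics/c7.png

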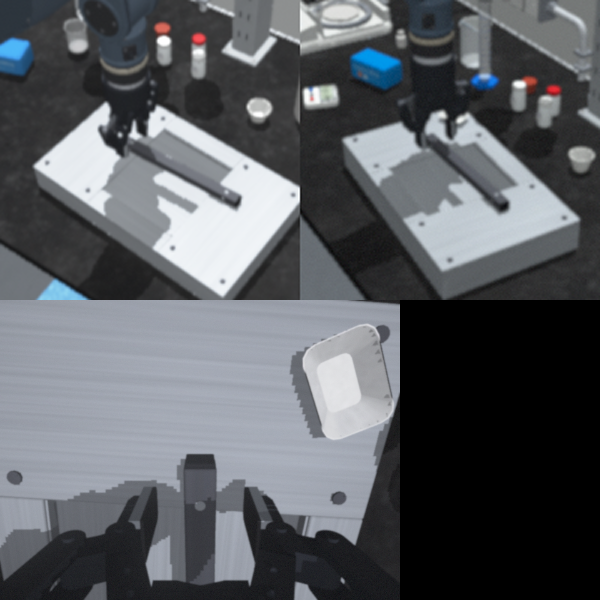

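c7 shows the bar lying flat across the opening. End a is at wrist (322,248), and end b is at scene crop (240,196) and side crop (504,204).

```bash
python3 - <<'E'
from h import *
T=np.load("T7.npy")
print(wonz(T,(322,248),.076),tri([ray("scene",(200+238/1.5,150+197/1.5)),ray("side",(200+204/1.5,130+203/1.5))]))
E
```

```text
[0.56028676 0.09796185] [ 0.55785824 -0.14316087  0.07334029]
```

servo_tool(
  moves="0.01 -0.45 0 0;0.01 -0.45 0 0;0 -0.45 0 0;0 -0.45 0 0;0 -0.46 0 0",
)

```text
clock: 11.47
eef_pos: [0.5588, -0.0232, 0.0665]
tcp_rot: [3.141, -0.0, 1.559]
ft_force: [-0.2, 0.2, 0.3]
grip_width: 0.0499
```

servo_tool(
  moves="0 0 0 0;0 0 -0.2 0;0 0 -0.2 0;0 0 0 0;0 0 0 0",
)

```text
clock: 11.88
eef_pos: [0.5575, -0.0215, 0.0489]
tcp_rot: [-3.139, -0.001, 1.56]
ft_force: [0.3, 0.3, 0.7]
grip_width: 0.05
```

servo_tool(
  moves="0 0 0 0;0 0 0 0;0 0 0 0;0 0 0 0;0 0 0 0",
  gripper=0,
)

```text
clock: 12.3
eef_pos: [0.5592, -0.0223, 0.051]
tcp_rot: [3.141, -0.0, 1.559]
ft_force: [-0.6, -0.4, 0.8]
grip_width: 0.0168
```

servo_tool(
  moves="0 0 0 0;0 0 0 0;0 0 0 0;0 0 0 0;0 0 0 0",
)

```text
clock: 12.72
eef_pos: [0.5592, -0.0223, 0.051]
tcp_rot: [3.141, -0.001, 1.559]
ft_force: [0.3, 1.5, 3.7]
grip_width: 0.017
```

servo_tool(
  moves="0 0 0.2 0;0 0 0.3 0;0 0 0.4 0;0 0 0.4 0;0 0 0.4 0",
)

```text
clock: 13.13
eef_pos: [0.5584, -0.0229, 0.1195]
tcp_rot: [-3.141, 0.001, 1.558]
ft_force: [0.3, 0.4, -1.9]
grip_width: 0.0168
```

servo_tool(
  moves="0 0 0.4 0;0 0 0.4 0;0 0 0.3 0;0 0 0 0;0 0 0 0",
)

```text
clock: 13.55
eef_pos: [0.5594, -0.0229, 0.1635]
tcp_rot: [3.14, 0.001, 1.559]
ft_force: [-0.3, -0.1, -1.3]
grip_width: 0.0166
```

```bash
python3 - <<'E'
from h import *
print(status.observe())
a=cams.get_image("scene")[110:310,200:400];b=cams.get_image("side")[90:290,200:400]
cv2.imwrite("pics/c8.png",cv2.resize(np.hstack([a,b]),(800,400),interpolation=2))
E
```

```text
{'clock': 13.55, 'joint_positions': array([-1.60510981e-01,  1.31400548e-01,  5.36939587e-02,  1.49118386e+00,
       -2.85463612e-04,  1.42251146e+00]), 'qvel': array([-0.0003662 ,  0.01797648, -0.04235814, -0.00426926,  0.00286726,
       -0.00139997]), 'joint_efforts': array([ 9.04333487e-03, -3.90319991e+01,  3.38547170e+01,  1.91147538e-02,
       -1.13856804e-02,  6.51648838e-05]), 'eef_pos': array([ 0.5593617 , -0.02288281,  0.16346824]), 'tcp_rot': array([3.13974987e+00, 5.63907908e-04, 1.55856942e+00]), 'ft_force': array([-0.30254084, -0.09563731, -1.30333588]), 'ft_torque': array([ 0.02855989, -0.00542454,  0.03375576]), 'grip_width': 0.016603071876106903}
```

View pics/c8.png

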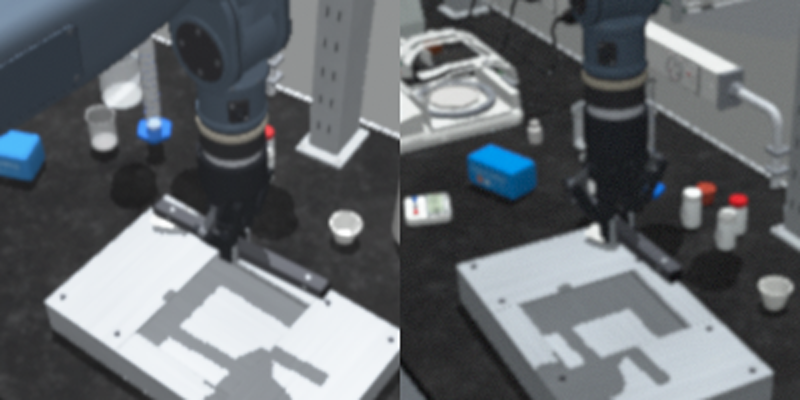

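c8 shows the bar held near its centre, looking level. End b is at scene (324,288) and side (674,270), and end a is at scene (162,205). I'll let it settle and check the end heights.

servo_tool(
  moves="0 0 0 0;0 0 0 0;0 0 0 0;0 0 0 0;0 0 0 0",
)

```text
clock: 14.07
eef_pos: [0.5586, -0.0226, 0.1621]
tcp_rot: [-3.141, -0.0, 1.559]
ft_force: [-0.3, -0.4, -1.7]
grip_width: 0.017
```

```bash
python3 - <<'E'
from h import *
print("b",tri([ray("scene",(200+324/4,110+288/4)),ray("side",(200+274/4,90+270/4))]))
for z in(.15,.16,.17,.18,.19,.2):print(z,onz("scene",(200+162/4,110+205/4),z))
E
```

```text
b [0.52246981 0.05790572 0.29902222]
0.15 [0.68621357 0.31653836]
0.16 [0.6778028  0.30778432]
0.17 [0.66939203 0.29903028]
0.18 [0.66098126 0.29027624]
0.19 [0.65257048 0.2815222 ]
0.2 [0.64415971 0.27276816]
```

```bash
python3 - <<'E'
from h import *
print("b",tri([ray("scene",(200+324/2,110+287/2)),ray("side",(200+274/2,90+270/2))]))
for z in(.15,.16,.17,.18,.19,.2):print(z,onz("scene",(200+162/2,110+203/2),z))
E
```

```text
b [ 0.55602    -0.14564591  0.18775496]
0.15 [0.59118025 0.10621512]
0.16 [0.58391005 0.09998536]
0.17 [0.57663986 0.09375559]
0.18 [0.56936966 0.08752582]
0.19 [0.56209947 0.08129605]
0.2 [0.55482927 0.07506628]
```

```bash
python3 -c "
from bench import hand_in,status
print(status.observe()['qvel']);print(hand_in())"
```

```text
[-0.00013626 -0.00235204  0.00421071 -0.00026502 -0.00119434 -0.00044694]
the job is handed in; nothing more can be done
None
```

The bar is out of the tray and held in the gripper, still and close to level over the opening. I handed the job in at about 14 s; no verdict was reported.

I dragged the bar under the -y cover until end a cleared the opening edge, then regripped near end a and drew it out tilted. I then laid it across the cover, regripped at its measured centre and lifted.

**Last checks:**
- **End heights:** Both ends measured about 0.18–0.19 m above the worktop, against the 0.12 m needed. End b came from two views. End a came from one view plus its known x, so it is less certain: the same measurement puts its y at 0.08 m where I expected 0.10 m.
- **Level:** I only know this from those two heights. They put it within a few degrees, against the 11 allowed.
- **Position:** The bar's centre is about 20 mm from the opening's centre, against the 120 mm allowed.
- **Grip:** The finger opening is steady at about 17 mm. The wrist force is about the bar's weight, and the arm is still.
- **Tilt:** I worked out the tilted pose (end a about 118 mm high, end b still under the cover edge) from geometry, and the pictures agreed with it. I did not measure end b's height at that moment.
- **Bystanders:** None looked moved in the pictures, but I did not measure them. The tape roll is outside the later crops, so I last saw it at the start.

My first end-height calculation used the wrong picture scale and gave nonsense. I corrected it before handing in.

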